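# Lay the bench tools back on their shadow boards

## Task

Tidy the joiner's bench: lay the plane, the mallet, the spirit level and the try square each flat on the plywood board that carries its own black silhouette, covering the silhouette and pointing the same way as it (the level may lie either way round). Set each tool down, do not drop it, and leave the wax tin and the sharpening stone where they are.

Things in the scene. Friction and masses are not known exactly. Their poses are not given: they have to be found in the camera images.
- plane_c (a point): Dark steel block plane, 140 mm long, 46 mm wide, 0.5 kg, lying on its sole. This point: middle of its length and width, 16 mm above the sole. x points to the round nose (70 mm away; the brass knob is on this end, top at 40 mm), y across, z up. Its flat cheeks (26 mm high) are gripped across y; the steel cap on top is narrower and reaches 49 mm above the sole.
- mallet_c (a point): Wooden mallet on its side, T-shaped from above, 150 mm long, 0.28 kg. Pale head: 46 mm along x, 58 mm along y between the flat striking faces (gripped), 40 mm high. Pale handle 24 mm wide, 20 mm thick. This point is in the head near the balance point, half-way up (20 mm above the underside), 7 mm from the head's middle towards the handle. x points to the handle's end (120 mm off), z up.
- level_c (a point): Short aluminium spirit level standing on its long edge: a plain bar 150 mm long (x), 25 mm wide (y, gripped across), 45 mm high, black end caps, a vial in the top, about 0.22 kg. This point is at its middle, 22 mm above the underside; z up. Both ends are alike.
- square_c (a point): Try square lying flat, L-shaped from above, 0.14 kg. Aluminium stock 130 mm long (x), 20 mm wide (y, gripped across), 16 mm high. This point: middle of the stock, 8 mm above the underside. The steel blade (24 mm wide, 4 mm thick, at the very bottom) springs from the +x end of the stock (41 to 65 mm from this point) and runs 85 mm towards +y. z up.
- pad_plane_nose (a point): Plywood board 164 x 76 mm with the plane's black silhouette (140 x 46 mm, one end square, one round). Board 4 mm thick, fixed to the bench. This point: tip of the silhouette's round nose, on the board's top face. x points from the square end to the nose, z up: the plane's listed point belongs at x = -70, y = 0, z = 16 mm from here, axes parallel.
- pad_mallet: Plywood board 170 x 80 mm with the black T-shaped silhouette of the mallet. Board 4 mm thick, fixed to the bench. Origin: middle of the board's underside; x along the silhouette from head to handle end, z up. The listed point of the mallet belongs at x = -45, y = 0, z = 24 mm, axes parallel.
- pad_level: Plywood board 164 x 60 mm with the black silhouette of the level, a narrow bar 152 x 26 mm. Board 4 mm thick, fixed to the bench. Origin: middle of the board's underside; x along the bar, z up. The listed point of the level belongs at x = 0, y = 0, z = 26 mm, its x along this x either way round.
- pad_square: Plywood board 150 x 122 mm with the black L-shaped silhouette of the try square. Board 4 mm thick, fixed to the bench. Origin: middle of the board's underside; x along the stock towards the blade's end, y along the blade away from the stock, z up. The listed point of the square belongs at x = 0, y = -42.5, z = 12 mm, axes parallel.
- tin: Bystander, to be left alone: round green wax tin with a steel lid, 82 mm across, 40 mm high, at the far left or far right of the work. Origin: middle of its underside.
- stone: Bystander, to be left alone: grey sharpening stone in a wooden base, 50 x 150 x 28 mm, at the far left or far right of the work. Origin: middle of its underside.
Not all that is in view belongs to the job. What is shaped like the part that bears level_c but green, pink or purple is not meant.

How it is judged (in metres and radians):
At the end, for the whole second after the job is handed in: Each tool lies flat and still on the board with its own silhouette, its listed point within 12 mm along and across and 5 mm in height of where the silhouette puts it, turned no more than 0.2 rad from it, with nose, handle and blade pointing as the silhouette shows (the level either way round) (x of plane_c in the frame of pad_plane_nose between -0.082 and -0.058 m and y of plane_c in the frame of pad_plane_nose between -0.012 and 0.012 m and z of plane_c in the frame of pad_plane_nose between 0.011 and 0.021 m and angle between the x axis of plane_c and the x axis of pad_plane_nose, either way round below 0.2 rad and angle between each of plane_c, mallet_c, level_c, square_c's own z axis and vertical below 0.1 rad and linear speed of each of plane, mallet, level, square below 0.02 m/s and x of mallet_c in the frame of pad_mallet between -0.057 and -0.033 m and y of mallet_c in the frame of pad_mallet between -0.012 and 0.012 m and z of mallet_c in the frame of pad_mallet between 0.019 and 0.029 m and angle between the x axis of mallet_c and the x axis of pad_mallet, either way round below 0.2 rad and x of level_c in the frame of pad_level between -0.012 and 0.012 m and y of level_c in the frame of pad_level between -0.012 and 0.012 m and z of level_c in the frame of pad_level between 0.021 and 0.031 m and angle between the x axis of level_c and the x axis of pad_level, either way round below 0.2 rad and x of square_c in the frame of pad_square between -0.012 and 0.012 m and y of square_c in the frame of pad_square between -0.0545 and -0.0305 m and z of square_c in the frame of pad_square between 0.007 and 0.017 m and angle between the x axis of square_c and the x axis of pad_square, either way round below 0.2 rad and x of pad_plane_nose in the frame of plane_c above 0 m and x of pad_mallet in the frame of mallet_c above 0 m and y of pad_square in the frame of square_c above 0 m); the robot touches nothing.
It fails at once if a tool is let go, thrown or propped more than about 35 mm above where it should lie ((height (world z) of plane_c above 0.055 m and contact force between plane and the fingers below 0.02 N) or (height (world z) of mallet_c above 0.059 m and contact force between mallet and the fingers below 0.02 N) or (height (world z) of level_c above 0.061 m and contact force between level and the fingers below 0.02 N) or (height (world z) of square_c above 0.047 m and contact force between square and the fingers below 0.02 N)).
It fails at once if the wax tin is pushed out of its place (distance of tin from where it was at the start of the episode above 0.02 m).
It fails at once if the sharpening stone is pushed out of its place (distance of stone from where it was at the start of the episode above 0.02 m).
It also fails if it takes over 112 s, if anything falls off the work surface, if the arm or the gripper's body presses on something with over 40 N, if the wrist force passes 120 N, or if a joint passes its speed limit or range.

## Robot

A 6-joint arm with a two-finger parallel gripper is mounted at the origin on the work surface. World frame = base frame: x ahead of the robot, y to its left, z up, the work surface at z = 0. Lengths are in mm, angles in rad, forces in N, time in s.
With the tool pointing down it reaches from about 275 to 750 mm from the base axis. Payload 10.2 kg.
Tool frame: the origin (TCP) lies at the very end of the fingers, on their centre line; the grasp point (between the pads) lies 19 mm behind it; z points along the fingers, y is the line along which they close (so a half turn about z gives the same grasp; the last joint's range is limited). The gripper opens to 85 mm and grips with 20 to 120 N. Pads are 22 mm wide; open, the fingers measure 114 mm over their backs; the gripper's body (76 mm by 85 mm) begins 54 mm behind the grasp point. The pads swing forward as they close: fully open they stand 13 mm farther back than shut.
Start: joints at [-1.516, 0.313, 1.498, -0, 1.331, -0.223], TCP at [143.963, -504.882, 198.194] pointing down, gripper open.
Joint ranges: [-2.94, 2.94], [-0.97, 2.17], [0.19, 2.56], [-1.23, 4.37], [0.02, 3.11], [-2.88, 2.88]. Speed limits (rad/s): [2.39, 2.39, 3.01, 3.14, 3.14, 3.14].

## Interface

Orientations are given as a unit quaternion [w, x, y, z].
In Python, from rig import ctrl gives the robot as it stands.
- The arm moves only by the tool step_arm, never from a script. Its argument "increments" is a list of rows, each a list of 3 entries, a list of its own where there are three numbers: the shift along the tool's x, y, z in cm, then the turn, a rotation vector about the tool's x, y, z in degrees, then the opening in per cent of the stroke, from 0 (shut) to 100 (fully open). A call has 1 to 8 rows; each row is the pose to reach, as a shift and turn from the pose commanded when the call began, along the tool's axes at that moment; what a row does not reach only later rows make up. A row lasts 1/8 s, in which the tool goes at most 62.5 mm and 10.7 degrees, less where a joint would pass 70% of its speed; a pose out of reach is approached as far as the arm can. A call with a gripper value outside its range is refused whole. The fingers move at their own pace and stop on an object; "squeeze" is the grip in N (left out, the last holds). Time passes only in rows, so rows that repeat a pose let the fingers close. It gives the time, the measured TCP pose, the force, the opening and the grip force at its end, in the units of the state.
- ctrl.sense(): the state, without advancing time (a new reading comes with each control period).
- ctrl.capture(name): name is "side" or "top" or "wrist"; returns a dict with "img" (400x640x3 uint8, red, green, blue), "fx", "fy", "cx", "cy" (pixels), "extrinsics" (4x4, takes a point from camera to world coordinates). Camera axes: x right, y down, z forward; pixel columns grow to the right and rows downward; lengths in mm; the calibration is good to about 2 mm. A picture is of the moment at which its call begins. There is no depth.
- ctrl.finish_job(): hands the job in; it is judged then, once.
The state is a dict: "time_s": time; "joints": joint angles; "dq": joint speeds; "tau": joint torques, N m; "eef_pos": TCP position; "ee_rot": TCP orientation; "force": force on the tool from outside, world axes, zero at the start; "wrist_torque": the same for the moment, N m; "grip_width": opening from 0.0 (shut) to 1.0 (fully open); "grip_force": force on a finger pad.
Only numpy, scipy, OpenCV 4.12 (cv2) and the standard library are available. Lean on these libraries where they do the work, as an engineer would, in place of code of your own. Each camera call takes 0.05 s, during which the arm holds its last target. There are 200 camera calls.

## Working session

There is one attempt and no reset: what is moved stays moved. The work goes in short steps, Python scripts to look and compute and a tool call to move; the robot and the scene stay as the last step left them, time stands still between calls to the robot, and variables do not carry over. Pictures are saved under pics/ and viewed, at most 14 in all, crops included, and the job is handed in when it is done.

Besides the shell and the picture viewer there is one more tool, called after "Call:" in YAML: its name, and indented under it one key for each argument. step_arm: Moves the arm, as the interface text tells. Its arguments: {"type":"object","properties":{"increments":{"type":"array"},"squeeze":{"type":"number"}},"required":["increments"]}

```bash
mkdir -p pics; python3 - <<'E'
from rig import ctrl
import cv2,numpy as np
for n in("top","side"):
    c=ctrl.capture(n); cv2.imwrite(f"pics/{n}0.png",c["img"][:,:,::-1]); np.save(n+"E.npy",c["extrinsics"])
    print(n,c["fx"],c["fy"],c["cx"],c["cy"],np.round(c["extrinsics"],4).tolist())
print(ctrl.sense())
E
```

```text
top 383.56553338103856 383.56553338103856 326.3764472349991 201.54689743238336 [[0.0254, -0.989, 0.1455, 216.5745], [-0.9996, -0.0271, -0.0097, 73.9271], [0.0135, -0.1452, -0.9893, 1452.4241], [0.0, 0.0, 0.0, 1.0]]
side 416.89698649291375 416.89698649291375 324.2321351262724 202.73107696118112 [[-0.9834, -0.1087, 0.1454, 231.3654], [-0.1812, 0.6376, -0.7488, 1058.7258], [-0.0114, -0.7627, -0.6467, 899.2934], [0.0, 0.0, 0.0, 1.0]]
{'time_s': 0.1, 'joints': array([-1.51638559e+00,  3.13392193e-01,  1.49839058e+00, -9.14857894e-06,
        1.33100899e+00, -2.23393022e-01]), 'dq': array([ 0.0006526 ,  0.00100758, -0.00251031, -0.00031805, -0.00099467,
        0.00039618]), 'tau': array([ 1.66720551e-03, -4.12906301e+01, -2.60143876e+01, -2.71070776e-04,
        3.04493740e-03,  4.99513519e-06]), 'eef_pos': array([ 143.95178197, -504.5852669 ,  197.6821851 ]), 'ee_rot': array([-5.97789958e-04,  9.90368306e-01,  1.38456707e-01,  4.61698238e-05]), 'force': array([-0.38090396,  0.54263634, -0.38218527]), 'wrist_torque': array([-0.03362975, -0.05043986,  0.05791396]), 'grip_force': 0.0, 'grip_width': 1.0001393896011141}
```

View pics/top0.png

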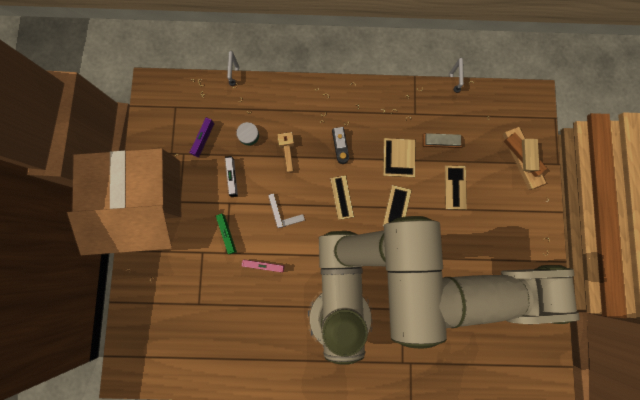

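View pics/side0.png

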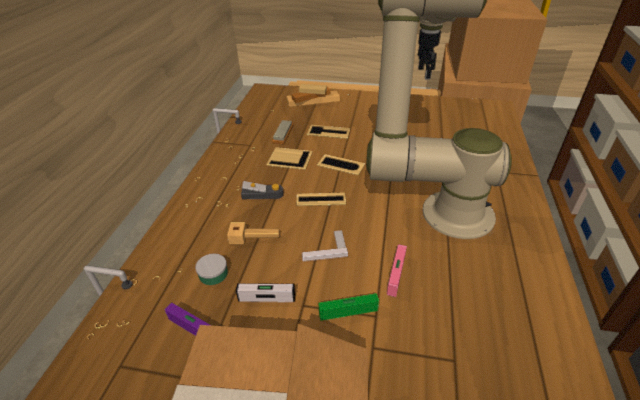

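Top view: tools on the left (level 231,177; mallet 287,150; square 283,212; plane 341,145). Boards on the right: level 342,198; square 399,157; mallet 456,187; plane 398,204, partly hidden by the arm. The side view shows all of them. I'll measure with masks next.

```bash
cat > h.py <<'E'
import numpy as np,cv2
from rig import ctrl
from scipy.spatial.transform import Rotation as R
def ray(c,uv,z):
    uv=np.atleast_2d(np.asarray(uv,float)); E=c["extrinsics"]
    d=np.c_[(uv[:,0]-c["cx"])/c["fx"],(uv[:,1]-c["cy"])/c["fy"],np.ones(len(uv))]@E[:3,:3].T
    return E[:3,3]+d*((z-E[2,3])/d[:,2])[:,None]
def pix(c,P):
    P=np.atleast_2d(P); E=c["extrinsics"]; q=(P-E[:3,3])@E[:3,:3]
    return np.c_[q[:,0]/q[:,2]*c["fx"]+c["cx"],q[:,1]/q[:,2]*c["fy"]+c["cy"]]
E
python3 - <<'E'
from h import *
c=ctrl.capture("top"); i=c["img"]
for n,uv,z in(("level",(231,177),45),("mallet",(287,150),20),("square",(283,212),8),("plane",(341,145),30),("pl",(342,198),4),("ps",(399,157),4),("pm",(456,187),4),("pp",(398,204),4),("tin",(248,133),40),("stone",(443,140),28)): print(n,ray(c,uv,z).round())
w=ctrl.capture("wrist"); print(w["fx"],w["cx"],w["cy"],w["extrinsics"].round(3).tolist())
s=ctrl.capture("side")["img"]
a=cv2.resize(i[115:250,210:480],None,fx=2.9,fy=2.9,interpolation=cv2.INTER_CUBIC)
cv2.imwrite("pics/crop1.png",a[:,:,::-1])
E
```

```text
level [[506. 418.  45.]]
mallet [[623. 216.  20.]]
square [[385. 223.   8.]]
plane [[646.  10.  30.]]
pl [[445.   0.   4.]]
ps [[ 613. -218.    4.]]
pm [[ 500. -439.    4.]]
pp [[ 428. -214.    4.]]
tin [[680. 365.  40.]]
stone [[ 679. -384.   28.]]
299.47173722256457 322.16590046172996 201.22944587083168 [[0.274, -0.929, -0.248, 208.085], [-0.962, -0.265, -0.07, -487.454], [-0.001, 0.258, -0.966, 373.726], [0.0, 0.0, 0.0, 1.0]]
```

View pics/crop1.png

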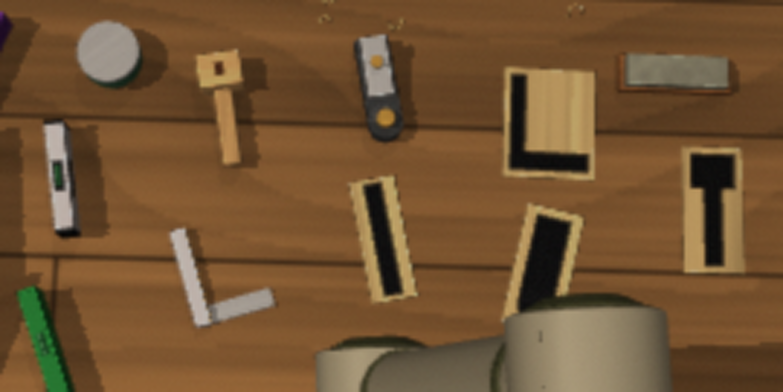

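The enlarged crop shows these directions:
- **Mallet and its silhouette:** both handles point down the image, toward the robot.
- **Plane:** the nose is at the bottom.
- **Try square:** the L and its silhouette both have the corner at lower left, with the blade to the right. The stock is the near-vertical limb.
- **Plane silhouette:** the lower end is hidden.

I'll move the wrist camera over the middle for one high-resolution view.

```bash
cat >> h.py <<'E'
def go(p,yaw,frm=None):
    """shift (cm) and turn (deg) in tool axes from the measured pose (or frm=(pos,yaw)) to pos p, tool-down yaw deg"""
    def down(y): return R.from_euler('z',y,degrees=True)*R.from_euler('x',180,degrees=True)
    if frm is None:
        s=ctrl.sense(); q=s["ee_rot"]; R0=R.from_quat([q[1],q[2],q[3],q[0]]); p0=s["eef_pos"]
    else: p0,R0=np.array(frm[0],float),down(frm[1])
    d=R0.inv().apply(np.array(p,float)-p0)/10; r=(R0.inv()*down(yaw)).as_rotvec(degrees=True)
    print("shift",d.round(2).tolist(),"turn",r.round(1).tolist(),"rows",round(np.linalg.norm(d)/6.25,1))
E
python3 -c "
from h import *
go((480,0,330),0)"
```

```text
shift [46.16, -39.33, -13.18] turn [-0.0, -0.0, 15.9] rows 9.9
```

Call:
step_arm:
  increments:
    - [[46.2,-39.3,-13.2],[0,0,15.9],100]
    - [[46.2,-39.3,-13.2],[0,0,15.9],100]
    - [[46.2,-39.3,-13.2],[0,0,15.9],100]
    - [[46.2,-39.3,-13.2],[0,0,15.9],100]
    - [[46.2,-39.3,-13.2],[0,0,15.9],100]
    - [[46.2,-39.3,-13.2],[0,0,15.9],100]
    - [[46.2,-39.3,-13.2],[0,0,15.9],100]
    - [[46.2,-39.3,-13.2],[0,0,15.9],100]

```text
time_s: 1.25
eef_pos: [415.8, -96.5, 305.1]
ee_rot: [0.0, 1.0, 0.0, 0.0]
force: [0.0, -0.3, -0.8]
grip_width: 0.999
grip_force: 0.0
```

```bash
python3 -c "
from h import *
go((480,0,330),0)"
```

```text
shift [6.43, -9.65, -2.49] turn [0.0, -0.0, 0.0] rows 1.9
```

Call:
step_arm:
  increments:
    - [[6.4,-9.6,-2.5],[0,0,0],100]
    - [[6.4,-9.6,-2.5],[0,0,0],100]
    - [[6.4,-9.6,-2.5],[0,0,0],100]
    - [[6.4,-9.6,-2.5],[0,0,0],100]

```text
time_s: 1.75
eef_pos: [478.6, -2.7, 329.1]
ee_rot: [0.0, 1.0, 0.0, -0.0]
force: [-0.6, 0.4, -1.6]
grip_width: 1.002
grip_force: 0.0
```

```bash
python3 - <<'E'
from h import *
import pickle
c=ctrl.capture("wrist"); pickle.dump(c,open("w1.pkl","wb")); pickle.dump(ctrl.capture("top"),open("t1.pkl","wb"))
cv2.imwrite("pics/w1.png",c["img"][:,:,::-1]); print(ctrl.sense()["eef_pos"])
E
```

```text
[478.48017423  -3.37587205 329.32199034]
```

View pics/w1.png

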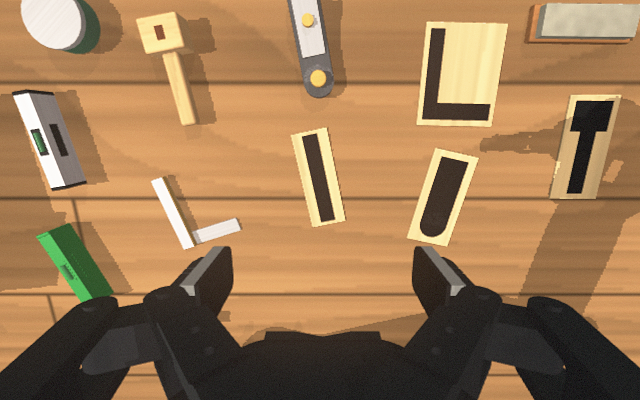

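The wrist view shows all four boards clearly, with the plane's round nose at about (433,232), toward the robot. I'll measure the silhouettes and enlarge the tools.

```bash
python3 - <<'E'
from h import *
import pickle
for f,rois in(("w1.pkl",dict(level=(290,125,350,230),square=(415,20,512,130),plane=(405,147,482,250),mallet=(562,92,622,200))),("t1.pkl",dict(level=(328,174,355,222),square=(382,137,418,178),mallet=(443,163,470,212)))):
  c=pickle.load(open(f,"rb"))
  for n,(a,b,e,d) in rois.items():
    k=4
    g=cv2.resize(c["img"][b:d,a:e].max(2),None,fx=k,fy=k,interpolation=cv2.INTER_CUBIC)
    t,m=cv2.threshold(g,0,255,cv2.THRESH_BINARY_INV+cv2.THRESH_OTSU)
    # keep the component nearest the crop centre that does not touch border
    cs=cv2.findContours(m,cv2.RETR_EXTERNAL,cv2.CHAIN_APPROX_NONE)[0]
    h,w=m.shape
    cs=[x for x in cs if x[:,0,0].min()>1 and x[:,0,1].min()>1 and x[:,0,0].max()<w-2 and x[:,0,1].max()<h-2]
    if not cs: print(n,"none",t); continue
    x=max(cs,key=cv2.contourArea)[:,0].astype(float)
    P=ray(c,(x+.5)/k-.5+[a,b],4)[:,:2]
    r=cv2.minAreaRect(P.astype(np.float32)); print(f,n,t,np.round(r[0],1),np.round(r[1],1),round(r[2],1))
c=pickle.load(open("w1.pkl","rb"))
cv2.imwrite("pics/w1c.png",cv2.resize(c["img"][:255,:345],None,fx=2.3,fy=2.3,interpolation=cv2.INTER_CUBIC)[:,:,::-1])
E
```

```text
w1.pkl level 152.0 [450.1   2.7] [151.4  25.3] 12.1
w1.pkl square 153.0 [ 613.5 -218.3] [106.9 131.7] 88.8
w1.pkl plane 143.0 [ 415.4 -209. ] [ 47.5 140.8] 77.3
w1.pkl mallet 112.0 [ 501.3 -435.9] [ 59.9 151.1] 89.4
level none 131.0
t1.pkl square 104.0 [ 690.6 -211.7] [ 2.  10.8] 1.7
t1.pkl mallet 66.0 [ 501.  -435.5] [ 59.3 152. ] 88.5
```

View pics/w1c.png

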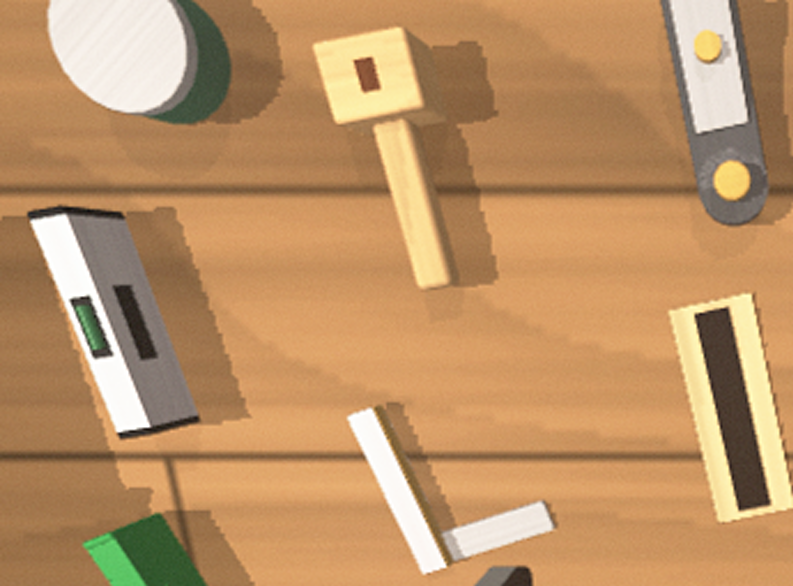

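The silhouette sizes match to about 2 mm, so the boards are located. In the enlarged crop, the level's top corners are (32,215), (64,208), (153,431), (121,437). The mallet head top runs from (314,44) to (426,108), with the handle end at (440,287). The stock top runs from (348,413) to (448,568). The plane's tail is cut off.

```bash
python3 - <<'E'
from h import *
import pickle
c=pickle.load(open("w1.pkl","rb")); t=pickle.load(open("t1.pkl","rb"))
f=lambda a,z:ray(c,np.array(a)/2.3,z)[:,:2]
for n,a,z in(("level",[(32,215),(64,208),(153,431),(121,437)],45),("square",[(348,413),(376,406),(448,568),(424,574)],16),("mallet",[(314,44),(404,28),(426,108),(337,124)],40)):
    P=f(a,z); far=(P[0]+P[1])/2; near=(P[2]+P[3])/2; d=near-far
    print(n,P.mean(0).round(1),"yaw",np.degrees(np.arctan2(d[1],d[0])).round(1),"len",np.linalg.norm(d).round(1),"wid",np.linalg.norm(P[0]-P[1]).round(1))
print("handle end",f([(440,287)],30).round(1),"blade end",f([(548,512)],4).round(1))
g=lambda a,z:ray(t,np.array(a)/2.9+[210,115],z)[:,:2]
print("plane nose w",f([(735,224)],0),f([(735,224)],26),"nose circ ctr",f([(735,192)],26),"top nose",g([(387,140)],10),"tail",g([(373,36)],26),g([(373,36)],40))
print("level top-view",g([(54,124),(66,234)],45).mean(0),"sq",g([(178,230),(203,322)],16).mean(0))
E
```

```text
level [514.3 421.4] yaw -170.7 len 145.4 wid 21.6
square [391.2 250.1] yaw -162.8 len 131.6 wid 21.5
mallet [663.7 221.9] yaw -170.2 len 44.4 wid 55.8
handle end [[539.7 197.8]] blade end [[372.  144.8]]
plane nose w [[581.71353739   0.80422262]] [[579.84604157   0.592962  ]] nose circ ctr [[5.99588694e+02 5.45467669e-01]] top nose [[579.81430182  -2.26543073]] tail [[717.60479213  19.97090043]] [[712.68730341  20.50046687]]
level top-view [507.91830187 419.60230704] sq [390.15574599 249.99341116]
```

```bash
python3 - <<'E'
from h import *
go((650,10,90),9); go((650,10,5),9); 
go((650,10,130),9,((650,10,5),9))
go((415.4,-209,130),-12.7,((650,10,130),9)); go((415.4,-209,10),-12.7,((415.4,-209,130),-12.7))
E
```

```text
shift [17.16, -1.36, 23.92] turn [0.0, 0.0, -9.1] rows 4.7
shift [17.17, -1.36, 32.42] turn [0.0, 0.0, -9.1] rows 5.9
shift [-0.0, 0.0, -12.5] turn [0.0, 0.0, 0.0] rows 2.0
shift [-26.6, 17.96, 0.0] turn [0.0, -0.0, 21.7] rows 5.1
shift [0.0, -0.0, 12.0] turn [0.0, 0.0, 0.0] rows 1.9
```

Call:
step_arm:
  increments:
    - [[17.2,-1.4,23.9],[0,0,-9.1],100]
    - [[17.2,-1.4,23.9],[0,0,-9.1],100]
    - [[17.2,-1.4,23.9],[0,0,-9.1],100]
    - [[17.2,-1.4,23.9],[0,0,-9.1],100]
    - [[17.2,-1.4,23.9],[0,0,-9.1],100]
    - [[17.2,-1.4,23.9],[0,0,-9.1],100]

```text
time_s: 2.6
eef_pos: [649.8, 10.5, 86.7]
ee_rot: [-0.001, 0.997, 0.079, -0.003]
force: [0.3, -0.1, 0.2]
grip_width: 0.999
grip_force: 0.0
```

```bash
python3 - <<'E'
from h import *
c=ctrl.capture("wrist"); cv2.imwrite("pics/w2.png",c["img"][:,:,::-1]); s=ctrl.sense(); print(s["eef_pos"],s["dq"].round(3))
a=np.radians(-171); o=np.array([650,10]); d=np.array([np.cos(a),np.sin(a)]); n=np.array([-d[1],d[0]])
print(pix(c,[[*(o+d*u+n*v),26] for u,v in((-70,23),(-70,-23),(48,23),(48,-23),(70,0))]).round())
E
```

```text
[650.38216404  10.49517902  89.62043943] [ 0.003 -0.066 -0.013  0.     0.006 -0.001]
[[352. 116.]
 [292. 116.]
 [349. 258.]
 [295. 258.]
 [322. 281.]]
```

View pics/w2.png

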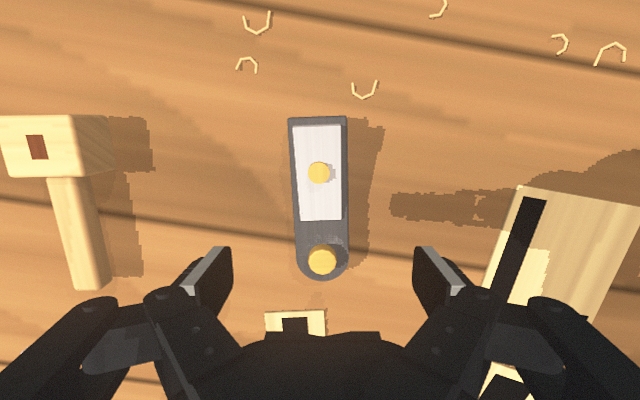

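The plane sits between the open fingers, with its tail at (318,117) and nose at (322,281). Both match the prediction to a few pixels, so I'll grasp it.

Call:
step_arm:
  increments:
    - [[0,0,5],[0,0,0],100]
    - [[0,0,8.5],[0,0,0],100]
    - [[0,0,8.5],[0,0,0],100]
    - [[0,0,8.5],[0,0,0],0]
    - [[0,0,8.5],[0,0,0],0]
    - [[0,0,8.5],[0,0,0],0]
    - [[0,0,8.5],[0,0,0],0]
    - [[0,0,8.5],[0,0,0],0]
  squeeze: 60

```text
time_s: 3.65
eef_pos: [651.0, 11.7, 5.6]
ee_rot: [0.0, 0.997, 0.079, 0.0]
force: [-0.3, -0.4, -0.1]
grip_width: -0.001
grip_force: 0.0
```

The gripper closed on nothing, so I'll look.

```bash
python3 - <<'E'
from h import *
c=ctrl.capture("wrist"); cv2.imwrite("pics/w3.png",c["img"][:,:,::-1]); s=ctrl.sense(); print(s["eef_pos"],s["grip_width"],s["grip_force"],s["force"])
E
```

```text
[651.00200026  11.67681376   5.56286171] -0.002965075765553382 0.0 [-0.4002522  -0.1882703  -0.87869072]
```

View pics/w3.png

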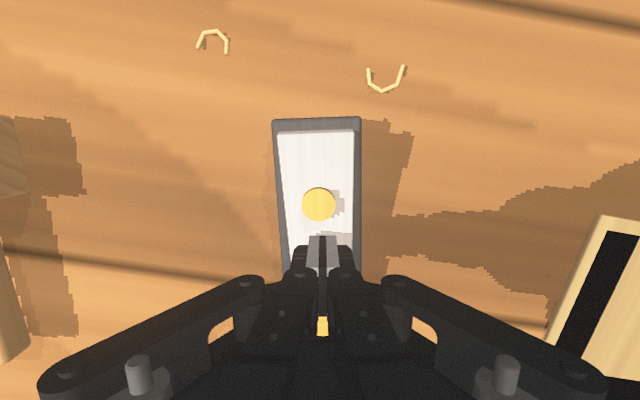

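```bash
python3 - <<'E'
from h import *
c=ctrl.capture("wrist"); s=ctrl.sense(); p=s["eef_pos"]
print("tail",ray(c,[(273,122),(361,118)],26).round(1).tolist())
for dz in(0,19,40,60): print(dz,pix(c,[p+[0,0,dz]]).round())
print("cam",c["extrinsics"][:3,3], s["joints"].round(3))
t=ctrl.capture("side"); print(pix(t,[p]))
u,v=pix(t,[p])[0].astype(int)
cv2.imwrite("pics/s3.png",cv2.resize(t["img"][v-70:v+40,u-80:u+80],None,fx=5,fy=5,interpolation=cv2.INTER_CUBIC)[:,:,::-1])
E
```

```text
tail [[712.5, 45.8, 26.0], [721.4, 2.5, 26.0]]
0 [[321. 231.]]
19 [[321. 243.]]
40 [[321. 260.]]
60 [[320. 281.]]
cam [716.8040002   21.47306511 181.47920139] [-0.162  0.777  1.281  0.     1.084  1.25 ]
[[261.88586708 193.49411397]]
```

View pics/s3.png

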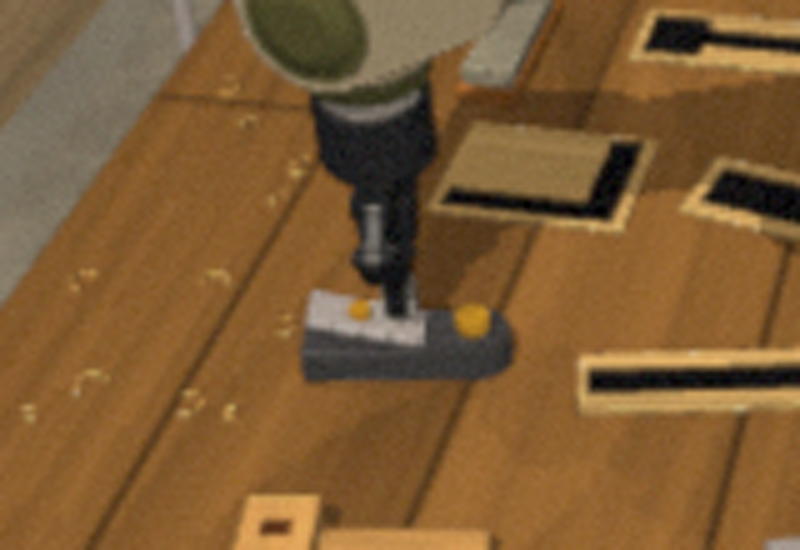

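The side view shows the shut fingers inside the plane's cap area at (398,310), yet there is no contact force. The wrist image puts the fingertips about 10 mm above the bench. I'll open the fingers gently, then close them while watching the width row by row.

Call:
step_arm:
  increments:
    - [[0,0,0],[0,0,0],30]
    - [[0,0,0],[0,0,0],30]

```text
time_s: 4.05
eef_pos: [651.0, 11.7, 5.5]
ee_rot: [-0.0, 0.997, 0.079, -0.0]
force: [0.1, 0.2, 0.3]
grip_width: 0.302
grip_force: 0.0
```

Call:
step_arm:
  increments:
    - [[0,0,0],[0,0,0],100]
    - [[0,0,0],[0,0,0],100]
    - [[0,0,0],[0,0,0],100]
    - [[0,0,0],[0,0,0],100]

```text
time_s: 4.55
eef_pos: [651.0, 11.7, 5.5]
ee_rot: [0.0, 0.997, 0.079, 0.0]
force: [0.4, 0.3, -0.9]
grip_width: 1.0
grip_force: 0.0
```

Call:
step_arm:
  increments:
    - [[0,0,0],[0,0,0],50]
    - [[0,0,0],[0,0,0],50]
    - [[0,0,0],[0,0,0],50]

```text
time_s: 4.92
eef_pos: [651.0, 11.7, 5.5]
ee_rot: [-0.0, 0.997, 0.079, -0.0]
force: [0.1, 0.1, -1.0]
grip_width: 0.498
grip_force: 0.0
```

```bash
python3 - <<'E'
from h import *
s=ctrl.sense(); print(s)
c=ctrl.capture("wrist"); t=ctrl.capture("side"); 
a=cv2.resize(c["img"][80:400,120:520],None,fx=1,fy=1); b=cv2.resize(t["img"][125:235,182:342],None,fx=2.5,fy=2.5,interpolation=cv2.INTER_CUBIC)
cv2.imwrite("pics/x4.png",np.hstack([a,np.pad(b,((0,320-b.shape[0]),(0,0),(0,0)))])[:,:,::-1])
E
```

```text
{'time_s': 4.925, 'joints': array([-1.61687793e-01,  7.76529045e-01,  1.28125441e+00,  1.73476571e-05,
        1.08383535e+00,  1.24998661e+00]), 'dq': array([-0.00010097,  0.00049528, -0.00026209,  0.00051856,  0.00066805,
       -0.0001599 ]), 'tau': array([-8.29930486e-04, -5.76329076e+01, -2.29708117e+01,  1.42895820e-05,
        2.83799045e-04, -4.33144942e-05]), 'eef_pos': array([650.98324278,  11.65845728,   5.50707663]), 'ee_rot': array([-1.05674493e-05,  9.96837018e-01,  7.94730069e-02, -1.08653473e-05]), 'force': array([ 0.06149926,  0.09962592, -0.95307162]), 'wrist_torque': array([ 0.00610474,  0.01908058, -0.00546353]), 'grip_force': 0.0, 'grip_width': 0.4981809204644936}
```

View pics/x4.png

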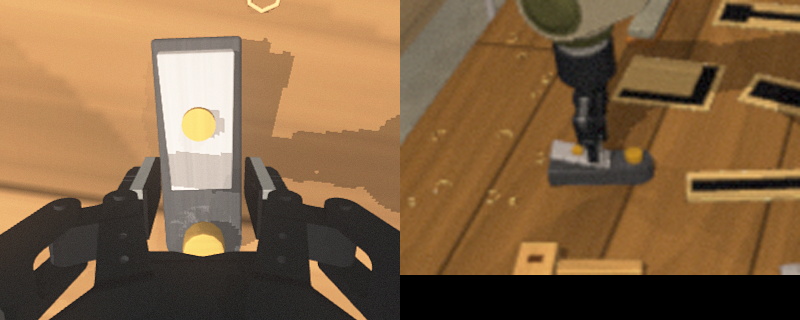

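```bash
python3 - <<'E'
from h import *
t=ctrl.capture("side"); c=ctrl.capture("wrist")
S=lambda P:((pix(t,P)-[182,125])*2.5).round(0).tolist()
W=lambda P:(pix(c,P)-[120,80]).round(0).tolist()
a=np.radians(-171); o=np.array([650,10]); d=np.array([np.cos(a),np.sin(a)]); n=np.array([-d[1],d[0]])
for nm,u,v,z in(("tailnear bot",-70,-23,0),("tailnear top",-70,-23,26),("mid near bot",0,-23,0),("nose",70,0,0),("fingerL tip5",0,-21,5),("fingerL tip20",0,-21,20),("fingerL 35",0,-21,35),("fL50",0,-21,50),("fingerR tip5",0,21,5),("fR35",0,21,35)):
    P=[[*(o+d*u+n*v),z]]; print(nm,S(P),W(P))
E
```

```text
tailnear bot [[147.0, 184.0]] [[164.0, 37.0]]
tailnear top [[145.0, 169.0]] [[158.0, 36.0]]
mid near bot [[199.0, 184.0]] [[168.0, 150.0]]
nose [[252.0, 174.0]] [[203.0, 244.0]]
fingerL tip5 [[199.0, 181.0]] [[170.0, 153.0]]
fingerL tip20 [[197.0, 172.0]] [[167.0, 162.0]]
fingerL 35 [[196.0, 163.0]] [[164.0, 173.0]]
fL50 [[195.0, 154.0]] [[160.0, 187.0]]
fingerR tip5 [[203.0, 161.0]] [[237.0, 153.0]]
fR35 [[201.0, 144.0]] [[243.0, 173.0]]
```

Both views agree with the real fingertips being about 25–30 mm higher than the reported TCP: the side view shows the tip near z≈32–37 while the reading is 5.5. The camera pose itself checks out. I'll descend in small guarded steps with the fingers open.

Call:
step_arm:
  increments:
    - [[0,0,0],[0,0,0],100]
    - [[0,0,0],[0,0,0],100]
    - [[0,0,0],[0,0,0],100]
    - [[0,0,0.5],[0,0,0],100]
    - [[0,0,1.0],[0,0,0],100]
    - [[0,0,1.0],[0,0,0],100]

```text
time_s: 5.88
eef_pos: [650.6, 11.7, -5.2]
ee_rot: [-0.0, 0.997, 0.079, -0.001]
force: [0.1, 0.3, 1.1]
grip_width: 1.0
grip_force: 0.0
```

Call:
step_arm:
  increments:
    - [[0,0,0.5],[0,0,0],70]
    - [[0,0,0.5],[0,0,0],40]
    - [[0,0,0.5],[0,0,0],40]
  squeeze: 20

```text
time_s: 6.25
eef_pos: [651.9, 12.0, -7.9]
ee_rot: [-0.0, 0.997, 0.079, 0.001]
force: [0.7, 1.1, 4.1]
grip_width: 0.403
grip_force: 2.6
```

The reported z went below the bench without contact, which confirms the offset. The fingers now touch only the narrow cap. I'll open and go lower.

Call:
step_arm:
  increments:
    - [[0,0,-0.3],[0,0,0],100]
    - [[0,0,-0.3],[0,0,0],100]
    - [[0,0,0],[0,0,0],100]
    - [[0,0,0.5],[0,0,0],100]
    - [[0,0,1.0],[0,0,0],100]
    - [[0,0,1.0],[0,0,0],100]

```text
time_s: 7.0
eef_pos: [650.6, 11.7, -20.2]
ee_rot: [-0.0, 0.997, 0.079, -0.001]
force: [-0.0, -0.0, 0.6]
grip_width: 1.002
grip_force: 0.0
```

Call:
step_arm:
  increments:
    - [[0,0,0.3],[0,0,0],100]
    - [[0,0,0.6],[0,0,0],100]
    - [[0,0,0.6],[0,0,0],100]

```text
time_s: 7.38
eef_pos: [650.8, 11.7, -25.8]
ee_rot: [-0.0, 0.997, 0.079, -0.0]
force: [-0.3, -0.1, 0.6]
grip_width: 1.0
grip_force: 0.0
```

```bash
python3 - <<'E'
from h import *
s=ctrl.sense(); print(s["eef_pos"],s["force"],s["grip_width"])
c=ctrl.capture("wrist"); t=ctrl.capture("side"); 
a=c["img"][80:400,120:520]; b=cv2.resize(t["img"][140:220,212:312],None,fx=4,fy=4,interpolation=cv2.INTER_CUBIC)
cv2.imwrite("pics/x5.png",np.hstack([a,b])[:,:,::-1])
E
```

```text
[650.84871385  11.66984127 -25.75068073] [-0.26168779 -0.1340423   0.55619342] 1.0003438467392805
```

View pics/x5.png

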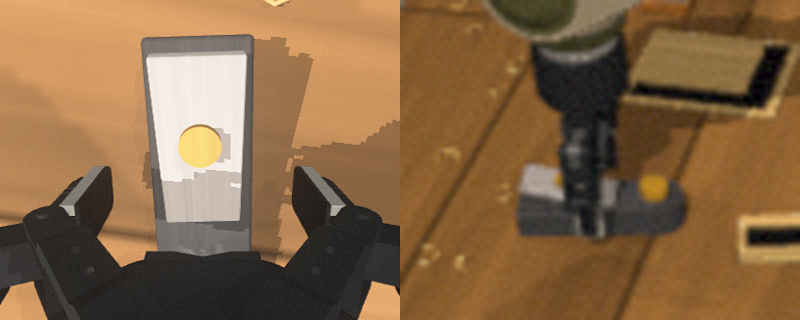

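The fingers now straddle the cheeks, with the tip close to the bench at right-panel row 237. Closing.

Call:
step_arm:
  increments:
    - [[0,0,0],[0,0,0],60]
    - [[0,0,0],[0,0,0],40]
    - [[0,0,0],[0,0,0],40]
    - [[0,0,0],[0,0,0],30]
    - [[0,0,0],[0,0,0],30]
  squeeze: 60

```text
time_s: 8.1
eef_pos: [651.2, 11.9, -24.9]
ee_rot: [-0.0, 0.997, 0.079, 0.0]
force: [-0.8, 1.7, 5.7]
grip_width: 0.527
grip_force: 62.8
```

Gripped at 45 mm width and 63 N. Now lift and transfer.

```bash
python3 - <<'E'
from h import *
go((651,12,95),9.1)
go((417,-209,95),-12.7,((651,12,95),9.1))
E
```

```text
shift [-0.01, -0.02, -11.99] turn [-0.0, -0.0, 0.0] rows 1.9
shift [-26.6, 18.12, 0.0] turn [0.0, -0.0, 21.8] rows 5.1
```

Call:
step_arm:
  increments:
    - [[0,0,-4],[0,0,0],30]
    - [[0,0,-9],[0,0,0],30]
    - [[0,0,-12],[0,0,0],30]
    - [[0,0,-12],[0,0,0],30]

```text
time_s: 8.6
eef_pos: [651.6, 11.5, 95.6]
ee_rot: [0.0, 0.997, 0.079, 0.001]
force: [-0.0, -0.6, -5.8]
grip_width: 0.523
grip_force: 63.8
```

Held (−5.8 N is the weight). Move over the board.

Call:
step_arm:
  increments:
    - [[-5,3.4,0],[0,0,5],30]
    - [[-10.2,7,0],[0,0,10],30]
    - [[-15.4,10.5,0],[0,0,15],30]
    - [[-20.6,14,0],[0,0,19],30]
    - [[-24.6,16.8,0],[0,0,21.8],30]
    - [[-26.6,18.1,0],[0,0,21.8],30]
    - [[-26.6,18.1,0],[0,0,21.8],30]
    - [[-26.6,18.1,0],[0,0,21.8],30]

```text
time_s: 9.6
eef_pos: [416.8, -208.4, 93.4]
ee_rot: [-0.001, 0.994, -0.11, -0.001]
force: [0.1, 0.1, -5.8]
grip_width: 0.525
grip_force: 63.7
```

```bash
python3 - <<'E'
from h import *
s=ctrl.sense(); print(s["eef_pos"],s["force"],s["grip_width"])
go((417,-209,-20),-12.7)
E
```

```text
[ 416.83187664 -208.44801586   93.36446221] [ 0.12035078  0.11706431 -5.84741761] 0.5246726440345315
shift [0.05, 0.06, 11.34] turn [-0.1, 0.1, 0.0] rows 1.8
```

Call:
step_arm:
  increments:
    - [[0,0,5],[0,0,0],30]
    - [[0,0,8.5],[0,0,0],30]
    - [[0,0,10],[0,0,0],30]
    - [[0,0,10.8],[0,0,0],30]
    - [[0,0,11.2],[0,0,0],30]
    - [[0,0,11.4],[0,0,0],30]
    - [[0,0,11.4],[0,0,0],30]

```text
time_s: 10.48
eef_pos: [417.3, -209.4, -19.0]
ee_rot: [0.0, 0.994, -0.11, 0.0]
force: [-1.1, -0.5, -4.4]
grip_width: 0.521
grip_force: 63.7
```

Call:
step_arm:
  increments:
    - [[0,0,0.1],[0,0,0],30]
    - [[0,0,0.2],[0,0,0],30]
    - [[0,0,0.2],[0,0,0],30]

```text
time_s: 10.85
eef_pos: [417.2, -209.4, -20.9]
ee_rot: [0.0, 0.994, -0.11, 0.0]
force: [-1.4, 1.7, 4.1]
grip_width: 0.524
grip_force: 64.7
```

Touching down. Release to a partial opening first, then retreat.

Call:
step_arm:
  increments:
    - [[0,0,0],[0,0,0],70]
    - [[0,0,0],[0,0,0],90]
    - [[0,0,-0.3],[0,0,0],100]
    - [[0,0,-4],[0,0,0],100]
    - [[0,0,-9],[0,0,0],100]
    - [[0,0,-12],[0,0,0],100]
    - [[0,0,-12],[0,0,0],100]

```text
time_s: 11.72
eef_pos: [418.0, -210.0, 100.5]
ee_rot: [0.001, 0.994, -0.11, 0.002]
force: [-0.4, -0.7, -0.5]
grip_width: 1.002
grip_force: 0.0
```

```bash
python3 - <<'E'
from h import *
s=ctrl.sense(); print(s["eef_pos"],s["force"])
c=ctrl.capture("wrist"); cv2.imwrite("pics/w6.png",c["img"][:,:,::-1])
a=np.radians(167.3);d=np.array([np.cos(a),np.sin(a)]);n=np.array([-d[1],d[0]]);o=np.array([415.4,-209])
print("want tail",pix(c,[[*(o-70*d+v*n),30] for v in(23,-23)]).round().tolist(),"nose",pix(c,[[*(o+70*d),30]]).round())
go((657,221,95),9.8); go((657,221,-20),9.8,((657,221,95),9.8))
E
```

```text
[ 417.98320895 -209.9787781   100.53279173] [-0.42167312 -0.69464105 -0.45275856]
want tail [[350.0, 121.0], [292.0, 121.0]] nose [[321. 279.]]
shift [13.95, -47.25, 0.38] turn [0.1, -0.1, -22.5] rows 7.9
shift [0.0, -0.0, 11.5] turn [0.0, 0.0, 0.0] rows 1.8
```

View pics/w6.png

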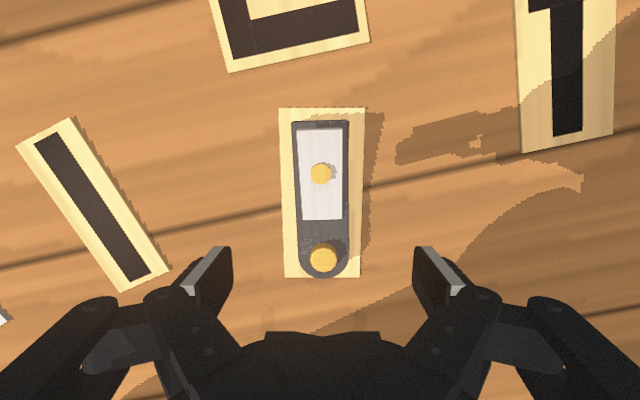

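The plane lies on its silhouette: tail at (320,121) and nose at (322,279), matching the wanted pixels. Next is the mallet.

Call:
step_arm:
  increments:
    - [[14,-47.3,0.5],[0,0,-22.5],100]
    - [[14,-47.3,0.5],[0,0,-22.5],100]
    - [[14,-47.3,0.5],[0,0,-22.5],100]
    - [[14,-47.3,0.5],[0,0,-22.5],100]
    - [[14,-47.3,0.5],[0,0,-22.5],100]
    - [[14,-47.3,0.5],[0,0,-22.5],100]
    - [[14,-47.3,0.5],[0,0,-22.5],100]
    - [[14,-47.3,0.5],[0,0,-22.5],100]

```text
time_s: 12.78
eef_pos: [657.5, 223.5, 91.4]
ee_rot: [0.0, 0.996, 0.086, -0.001]
force: [0.9, -0.8, 0.5]
grip_width: 1.0
grip_force: 0.0
```

Call:
step_arm:
  increments:
    - [[0,0,0],[0,0,0],100]
    - [[0,0,0],[0,0,0],100]

```text
time_s: 13.02
eef_pos: [656.7, 221.0, 91.8]
ee_rot: [0.0, 0.996, 0.086, -0.001]
force: [-0.5, -0.7, 0.2]
grip_width: 0.999
grip_force: 0.0
```

```bash
python3 - <<'E'
from h import *
c=ctrl.capture("wrist"); i=c["img"]; print(ctrl.sense()["eef_pos"])
go((657,221,-18),9.8)
h=cv2.cvtColor(i,cv2.COLOR_RGB2HSV)
# pale wood: bright & low-red dominance compared with bench
m=((h[...,2]>190)&(h[...,1]<130)&(h[...,1]>40)).astype(np.uint8); m[300:]=0
m=cv2.morphologyEx(m,cv2.MORPH_OPEN,np.ones((5,5)))
for x in cv2.findContours(m,0,2)[0]:
    if cv2.contourArea(x)>300: print(cv2.contourArea(x),cv2.boundingRect(x))
a=np.radians(-170.2);d=np.array([np.cos(a),np.sin(a)]);n=np.array([-d[1],d[0]]);o=np.array([663.7,221.9])
print("want head top corners",pix(c,[[*(o+u*d+v*n),40] for u,v in((-23,29),(-23,-29),(23,-29),(23,29))]).round().tolist())
cv2.imwrite("pics/w7.png",i[:,:,::-1])
E
```

```text
[656.89990967 220.46493903  92.51720714]
shift [0.04, -0.05, 11.05] turn [0.0, 0.1, -0.0] rows 1.8
5779.5 (283, 169, 73, 131)
want head top corners [[359.0, 170.0], [284.0, 170.0], [286.0, 227.0], [357.0, 227.0]]
```

View pics/w7.png

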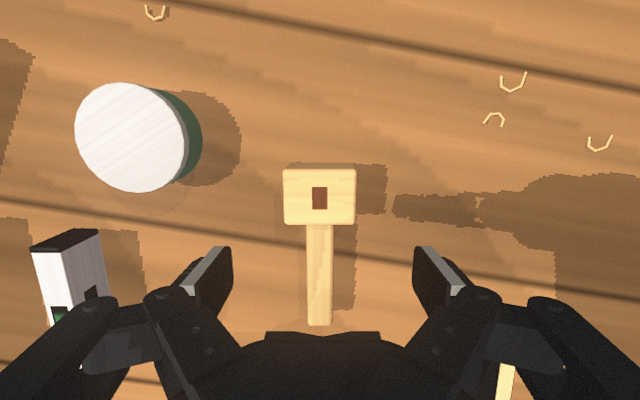

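The mallet head sits at (283–356, 168–224), matching the prediction. The tin and level are clear of the fingers. Descend and grip.

Call:
step_arm:
  increments:
    - [[0,0,5],[0,0,0],100]
    - [[0,0,9],[0,0,0],100]
    - [[0,0,11],[0,0,0],100]
    - [[0,0,11],[0,0,0],100]
    - [[0,0,11],[0,0,0],60]
    - [[0,0,11],[0,0,0],45]
    - [[0,0,11],[0,0,0],45]
    - [[0,0,11],[0,0,0],45]
  squeeze: 60

```text
time_s: 14.08
eef_pos: [658.8, 221.8, -14.0]
ee_rot: [-0.0, 0.996, 0.086, 0.002]
force: [-0.7, -0.8, 7.5]
grip_width: 0.661
grip_force: 66.5
```

```bash
python3 - <<'E'
from h import *
go((657,221,95),9.8)
go((546.3,-436.3,95),-1,((657,221,95),9.8))
E
```

```text
shift [-0.15, 0.05, -10.9] turn [0.0, -0.2, 0.0] rows 1.7
shift [-22.1, 62.89, 0.0] turn [0.0, -0.0, 10.8] rows 10.7
```

Gripped at 56 mm. Lift and carry to the mallet board.

Call:
step_arm:
  increments:
    - [[0,0,-4],[0,0,0],45]
    - [[0,0,-8.5],[0,0,0],45]
    - [[0,0,-11],[0,0,0],45]
    - [[0,0,-11],[0,0,0],45]

```text
time_s: 14.58
eef_pos: [658.4, 221.7, 95.8]
ee_rot: [-0.0, 0.996, 0.086, 0.002]
force: [0.2, 0.0, -2.1]
grip_width: 0.66
grip_force: 65.6
```

Call:
step_arm:
  increments:
    - [[-1,3,0],[0,0,1],45]
    - [[-3,8.4,0],[0,0,3],45]
    - [[-5,14.4,0],[0,0,5],45]
    - [[-7.2,20.4,0],[0,0,7],45]
    - [[-9.3,26.4,0],[0,0,9],45]
    - [[-11.4,32.4,0],[0,0,10.8],45]
    - [[-13.5,38.4,0],[0,0,10.8],45]
    - [[-15.6,44.4,0],[0,0,10.8],45]

```text
time_s: 15.58
eef_pos: [579.2, -237.8, 91.9]
ee_rot: [-0.001, 1.0, -0.009, -0.001]
force: [0.4, -0.7, -3.2]
grip_width: 0.664
grip_force: 65.4
```

```bash
python3 - <<'E'
from h import *
s=ctrl.sense(); print(s["force"],s["grip_width"]); go((546.3,-436.3,95),-1)
E
```

```text
[ 0.42205983 -0.6605455  -3.2318924 ] 0.6638483701278162
shift [-2.95, 19.91, -0.33] turn [-0.1, 0.1, 0.0] rows 3.2
```

Call:
step_arm:
  increments:
    - [[-0.9,5.8,-0.1],[0,0,0],45]
    - [[-1.8,11.8,-0.3],[0,0,0],45]
    - [[-2.6,17,-0.3],[0,0,0],45]
    - [[-2.9,19.5,-0.3],[0,0,0],45]
    - [[-2.9,19.9,-0.3],[0,0,0],45]
    - [[-2.9,19.9,-0.3],[0,0,0],45]
    - [[-2.9,19.9,-0.3],[0,0,0],45]

```text
time_s: 16.45
eef_pos: [548.5, -433.4, 96.3]
ee_rot: [-0.0, 1.0, -0.008, -0.0]
force: [0.4, 0.2, -3.6]
grip_width: 0.663
grip_force: 65.4
```

```bash
python3 - <<'E'
from h import *
s=ctrl.sense(); print(s["force"],s["grip_width"],s["eef_pos"]); go((547,-436.3,-9),-1)
E
```

```text
[ 0.43024576  0.23522421 -3.56276989] 0.6629128952449986 [ 548.47454509 -433.44696233   96.25373638]
shift [-0.14, 0.29, 10.53] turn [-0.0, 0.0, 0.1] rows 1.7
```

Call:
step_arm:
  increments:
    - [[-0.1,0.3,4],[0,0,0],45]
    - [[-0.1,0.3,7.5],[0,0,0],45]
    - [[-0.1,0.3,9.3],[0,0,0],45]
    - [[-0.1,0.3,10],[0,0,0],45]
    - [[-0.1,0.3,10.4],[0,0,0],45]
    - [[-0.1,0.3,10.4],[0,0,0],45]

```text
time_s: 17.2
eef_pos: [547.4, -438.0, -6.6]
ee_rot: [0.0, 1.0, -0.009, 0.0]
force: [-0.1, -0.3, -3.2]
grip_width: 0.663
grip_force: 65.4
```

Call:
step_arm:
  increments:
    - [[0,0,0.1],[0,0,0],45]
    - [[0,0,0.2],[0,0,0],45]
    - [[0,0,0.2],[0,0,0],45]

```text
time_s: 17.58
eef_pos: [547.0, -437.7, -9.4]
ee_rot: [0.0, 1.0, -0.009, 0.0]
force: [0.3, 0.5, -2.8]
grip_width: 0.664
grip_force: 65.4
```

Not yet touching, so another 2 mm.

Call:
step_arm:
  increments:
    - [[0,0,0.1],[0,0,0],45]
    - [[0,0,0.2],[0,0,0],45]
    - [[0,0,0.2],[0,0,0],45]

```text
time_s: 17.95
eef_pos: [547.1, -437.8, -10.0]
ee_rot: [0.0, 1.0, -0.009, 0.0]
force: [-4.3, 3.6, 7.2]
grip_width: 0.665
grip_force: 66.6
```

Contact at −10, as predicted. Release and retreat.

Call:
step_arm:
  increments:
    - [[0,0,-0.1],[0,0,0],80]
    - [[0,0,-0.1],[0,0,0],100]
    - [[0,0,-0.1],[0,0,0],100]
    - [[0,0,-4],[0,0,0],100]
    - [[0,0,-9],[0,0,0],100]
    - [[0,0,-12],[0,0,0],100]
    - [[0,0,-12],[0,0,0],100]

```text
time_s: 18.82
eef_pos: [547.9, -438.6, 111.1]
ee_rot: [0.002, 1.0, -0.009, 0.002]
force: [-0.5, -0.1, -1.0]
grip_width: 1.004
grip_force: 0.0
```

```bash
python3 - <<'E'
from h import *
i=ctrl.capture("wrist"); c=i;i=c["img"]; h=cv2.cvtColor(i,cv2.COLOR_RGB2HSV)
print(h[170:290:8,325].tolist())
d=np.array([-1,0.012]);n=np.array([-d[1],d[0]]);o=np.array([501.3,-435.9])-52*d
print("want head",pix(c,[[*(o+u*d+v*n),40] for u,v in((-23,29),(-23,-29),(23,-29),(23,29))]).round().tolist(),"handle end",pix(c,[[*(o+127*d),30]]).round())
# black left visible on board
P=pix(c,[[*(np.array([501.3,-435.9])+u*d+v*n),4] for u,v in((-83,38),(-83,-38),(83,-38),(83,38))])
print(P.round().tolist())
cv2.imwrite("pics/w8.png",i[:,:,::-1])
go((512,421,95),9.3)
E
```

```text
[[16, 119, 237], [23, 91, 253], [15, 126, 229], [10, 145, 149], [11, 146, 148], [24, 86, 253], [25, 85, 253], [19, 111, 244], [19, 108, 249], [20, 110, 247], [22, 102, 252], [21, 102, 252], [15, 121, 219], [15, 122, 219], [15, 123, 219]]
want head [[353.0, 169.0], [284.0, 169.0], [286.0, 222.0], [352.0, 222.0]] handle end [[320. 318.]]
[[359.0, 155.0], [278.0, 155.0], [285.0, 310.0], [355.0, 309.0]]
shift [-4.99, -85.81, 1.3] turn [0.0, -0.0, -10.3] rows 13.8
```

View pics/w8.png

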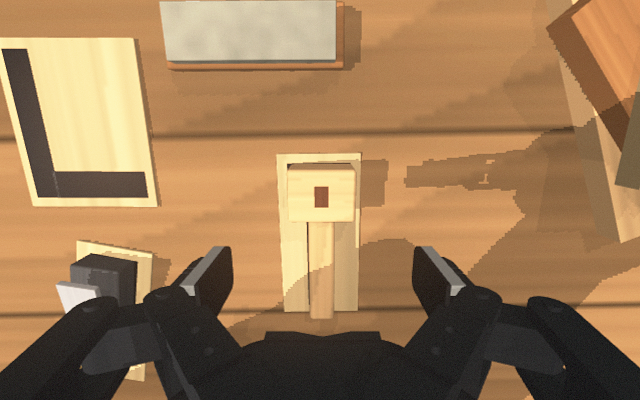

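The mallet lies on its silhouette: head at (287–354, 166–221) against the wanted (284–353, 169–222). On to the level.

Call:
step_arm:
  increments:
    - [[-5,-85.8,1.5],[0,0,-10.3],60]
    - [[-5,-85.8,1.5],[0,0,-10.3],60]
    - [[-5,-85.8,1.5],[0,0,-10.3],60]
    - [[-5,-85.8,1.5],[0,0,-10.3],60]
    - [[-5,-85.8,1.5],[0,0,-10.3],60]
    - [[-5,-85.8,1.5],[0,0,-10.3],60]
    - [[-5,-85.8,1.5],[0,0,-10.3],60]
    - [[-5,-85.8,1.5],[0,0,-10.3],60]

```text
time_s: 19.88
eef_pos: [525.3, 63.8, 98.2]
ee_rot: [-0.0, 0.997, 0.081, -0.001]
force: [1.8, 0.1, -0.7]
grip_width: 0.603
grip_force: 0.0
```

```bash
python3 - <<'E'
from h import *
go((512,421,95),9.3)
E
```

```text
shift [4.46, -35.46, 0.34] turn [-0.0, 0.1, -0.0] rows 5.7
```

Call:
step_arm:
  increments:
    - [[4.5,-35.5,0.3],[0,0,0],100]
    - [[4.5,-35.5,0.3],[0,0,0],100]
    - [[4.5,-35.5,0.3],[0,0,0],100]
    - [[4.5,-35.5,0.3],[0,0,0],100]
    - [[4.5,-35.5,0.3],[0,0,0],100]
    - [[4.5,-35.5,0.3],[0,0,0],100]
    - [[4.5,-35.5,0.3],[0,0,0],100]
    - [[4.5,-35.5,0.3],[0,0,0],100]

```text
time_s: 20.88
eef_pos: [513.0, 418.6, 95.3]
ee_rot: [0.001, 0.997, 0.081, -0.001]
force: [-0.0, 0.4, -0.9]
grip_width: 0.999
grip_force: 0.0
```

```bash
python3 - <<'E'
from h import *
c=ctrl.capture("wrist"); i=c["img"]; s=ctrl.sense(); print(s["eef_pos"])
h=cv2.cvtColor(i,cv2.COLOR_RGB2HSV)
m=((h[...,1]<35)&(h[...,2]>140)).astype(np.uint8); m[:,:245]=0; m[:,405:]=0; m[300:]=0
m=cv2.morphologyEx(m,cv2.MORPH_CLOSE,np.ones((15,15)))
for x in cv2.findContours(m,0,2)[0]:
    if cv2.contourArea(x)>300: print(cv2.contourArea(x),cv2.minAreaRect(x),cv2.boundingRect(x))
a=np.radians(9.3);d=np.array([np.cos(a),np.sin(a)]);n=np.array([-d[1],d[0]]);o=np.array([512,421])
print("want",pix(c,[[*(o+u*d+v*n),45] for u,v in((75,12.5),(75,-12.5),(-75,-12.5),(-75,12.5))]).round().tolist())
go((512,421,-16),9.3)
E
```

```text
[513.40683149 418.21735893  95.817592  ]
4967.0 ((313.5, 199.0), (170.0, 31.0), 90.0) (298, 114, 32, 171)
776.5 ((388.5, 19.0), (38.0, 31.0), 90.0) (373, 0, 32, 39)
want [[300.0, 110.0], [335.0, 110.0], [333.0, 294.0], [304.0, 294.0]]
shift [-0.08, -0.31, 11.18] turn [0.0, 0.1, -0.0] rows 1.8
```

The level is where predicted, with its white part at columns 298–330 and rows 114–285. Descend and grip.

Call:
step_arm:
  increments:
    - [[-0.1,-0.3,5],[0,0,0],100]
    - [[-0.1,-0.3,9],[0,0,0],100]
    - [[-0.1,-0.3,11.2],[0,0,0],100]
    - [[-0.1,-0.3,11.2],[0,0,0],70]
    - [[-0.1,-0.3,11.2],[0,0,0],30]
    - [[-0.1,-0.3,11.2],[0,0,0],15]
    - [[-0.1,-0.3,11.2],[0,0,0],15]
    - [[-0.1,-0.3,11.2],[0,0,0],15]
  squeeze: 60

```text
time_s: 21.92
eef_pos: [512.7, 422.7, -13.7]
ee_rot: [-0.001, 0.997, 0.081, 0.001]
force: [-1.8, -0.2, 6.1]
grip_width: 0.272
grip_force: 60.7
```

Call:
step_arm:
  increments:
    - [[0,0,0],[0,0,0],15]
    - [[0,0,0],[0,0,0],15]

```text
time_s: 22.18
eef_pos: [512.7, 422.7, -13.7]
ee_rot: [-0.001, 0.997, 0.081, 0.001]
force: [-0.5, 1.3, 5.6]
grip_width: 0.268
grip_force: 60.7
```

```bash
python3 - <<'E'
from h import *
go((512,421,100),9.3)
go((450.1,2.7,100),12.1,((512,421,100),9.3))
E
```

```text
shift [-0.07, 0.14, -11.37] turn [-0.1, -0.1, 0.0] rows 1.8
shift [-12.87, 40.28, 0.0] turn [-0.0, 0.0, -2.8] rows 6.8
```

Call:
step_arm:
  increments:
    - [[0,0,-4],[0,0,0],15]
    - [[0,0,-8.5],[0,0,0],15]
    - [[0,0,-11.4],[0,0,0],15]
    - [[0,0,-11.4],[0,0,0],15]

```text
time_s: 22.68
eef_pos: [512.7, 422.7, 100.7]
ee_rot: [-0.001, 0.997, 0.081, 0.002]
force: [0.1, 0.2, -4.3]
grip_width: 0.269
grip_force: 59.8
```

Call:
step_arm:
  increments:
    - [[-1.5,4.5,0],[0,0,0],15]
    - [[-3.4,10.5,0],[0,0,-1],15]
    - [[-5.3,16.5,0],[0,0,-2],15]
    - [[-7.2,22.5,0],[0,0,-2.8],15]
    - [[-9.1,28.5,0],[0,0,-2.8],15]
    - [[-11,34.5,0],[0,0,-2.8],15]
    - [[-12.4,38.8,0],[0,0,-2.8],15]
    - [[-12.9,40.3,0],[0,0,-2.8],15]

```text
time_s: 23.68
eef_pos: [448.6, 1.8, 97.4]
ee_rot: [-0.0, 0.995, 0.104, -0.001]
force: [0.8, -0.5, -2.3]
grip_width: 0.268
grip_force: 60.1
```

Call:
step_arm:
  increments:
    - [[0,0,0],[0,0,0],15]
    - [[0,0,0],[0,0,0],15]

```text
time_s: 23.92
eef_pos: [449.7, 4.7, 98.3]
ee_rot: [-0.0, 0.994, 0.106, -0.0]
force: [0.3, 0.1, -2.3]
grip_width: 0.27
grip_force: 60.1
```

```bash
python3 - <<'E'
from h import *
s=ctrl.sense(); print(s["force"],s["grip_width"],s["eef_pos"]); go((450.5,2.7,-9),12.1)
E
```

```text
[ 0.30134552  0.07074784 -2.31757092] 0.27049352779886005 [449.73342697   4.68880907  98.2549872 ]
shift [0.04, 0.22, 10.73] turn [-0.0, 0.0, 0.1] rows 1.7
```

Call:
step_arm:
  increments:
    - [[0,0.2,4],[0,0,0],15]
    - [[0,0.2,7.5],[0,0,0],15]
    - [[0,0.2,9.5],[0,0,0],15]
    - [[0,0.2,10.3],[0,0,0],15]
    - [[0,0.2,10.7],[0,0,0],15]
    - [[0,0.2,10.7],[0,0,0],15]

```text
time_s: 24.68
eef_pos: [450.7, 1.9, -7.8]
ee_rot: [0.0, 0.994, 0.106, 0.0]
force: [0.6, -0.0, -2.1]
grip_width: 0.268
grip_force: 60.0
```

Call:
step_arm:
  increments:
    - [[0,0,0.1],[0,0,0],15]
    - [[0,0,0.2],[0,0,0],15]
    - [[0,0,0.2],[0,0,0],15]

```text
time_s: 25.05
eef_pos: [450.6, 1.6, -9.7]
ee_rot: [0.0, 0.994, 0.105, 0.0]
force: [-3.3, 1.8, 4.3]
grip_width: 0.269
grip_force: 60.8
```

Contact at −9.7, as predicted. Release, opening in small steps because the level is narrow, then retreat.

Call:
step_arm:
  increments:
    - [[0,0,-0.1],[0,0,0],35]
    - [[0,0,-0.1],[0,0,0],60]
    - [[0,0,-0.1],[0,0,0],75]
    - [[0,0,-4],[0,0,0],75]
    - [[0,0,-9],[0,0,0],75]
    - [[0,0,-12],[0,0,0],75]
    - [[0,0,-12],[0,0,0],75]

```text
time_s: 25.92
eef_pos: [451.4, 1.4, 111.5]
ee_rot: [0.001, 0.994, 0.106, 0.002]
force: [-0.4, 0.3, -0.5]
grip_width: 0.755
grip_force: 0.0
```

```bash
python3 - <<'E'
from h import *
c=ctrl.capture("wrist"); i=c["img"]; s=ctrl.sense(); print(s["eef_pos"])
h=cv2.cvtColor(i,cv2.COLOR_RGB2HSV)
m=((h[...,1]<35)&(h[...,2]>140)).astype(np.uint8); m[:,:265]=0; m[:,385:]=0; m[300:]=0
m=cv2.morphologyEx(m,cv2.MORPH_CLOSE,np.ones((15,15)))
for x in cv2.findContours(m,0,2)[0]:
    if cv2.contourArea(x)>300: print(cv2.contourArea(x),cv2.boundingRect(x))
a=np.radians(12.1);d=np.array([np.cos(a),np.sin(a)]);n=np.array([-d[1],d[0]]);o=np.array([450.1,2.7])
print("want",pix(c,[[*(o+u*d+v*n),49] for u,v in((75,12.5),(75,-12.5),(-75,-12.5),(-75,12.5))]).round().tolist())
go((391,250,60),17.2)
E
```

```text
[450.51620621   1.65032552 109.99382486]
4529.5 (306, 116, 31, 163)
want [[303.0, 111.0], [335.0, 111.0], [333.0, 287.0], [305.0, 287.0]]
shift [-0.61, -25.53, 4.98] turn [0.0, -0.1, -5.1] rows 4.2
```

The level sits as wanted. Now the square.

Call:
step_arm:
  increments:
    - [[-0.6,-25.5,5],[0,0,-5.1],75]
    - [[-0.6,-25.5,5],[0,0,-5.1],75]
    - [[-0.6,-25.5,5],[0,0,-5.1],75]
    - [[-0.6,-25.5,5],[0,0,-5.1],75]
    - [[-0.6,-25.5,5],[0,0,-5.1],75]
    - [[-0.6,-25.5,5],[0,0,-5.1],75]
    - [[-0.6,-25.5,5],[0,0,-5.1],75]

```text
time_s: 26.85
eef_pos: [391.4, 248.6, 59.6]
ee_rot: [0.0, 0.989, 0.149, -0.0]
force: [0.7, -0.2, 0.2]
grip_width: 0.747
grip_force: 0.0
```

```bash
python3 - <<'E'
from h import *
c=ctrl.capture("wrist"); i=c["img"]; s=ctrl.sense(); print(s["eef_pos"])
a=np.radians(17.2);d=np.array([np.cos(a),np.sin(a)]);n=np.array([-d[1],d[0]]);o=np.array([391,250])
print("want",pix(c,[[*(o+u*d+v*n),16] for u,v in((65,10),(65,-10),(-65,-10),(-65,10))]).round().tolist())
go((391,250,-26),17.2)
h=cv2.cvtColor(i,cv2.COLOR_RGB2HSV)
m=((h[...,1]<40)&(h[...,2]>170)).astype(np.uint8); m[:,:265]=0; m[:,385:]=0
for r in range(90,290,12):
    q=np.flatnonzero(m[r]); print(r,(q.min(),q.max()) if len(q) else None,end=" ")
q=np.flatnonzero(m[:250,318]); print("\nrows",q.min(),q.max())
E
```

```text
[391.53168666 248.56777853  59.80352801]
want [[304.0, 123.0], [333.0, 123.0], [332.0, 287.0], [307.0, 287.0]]
shift [-0.01, -0.15, 8.58] turn [0.0, -0.0, -0.1] rows 1.4
90 None 102 None 114 None 126 (np.int64(300), np.int64(327)) 138 (np.int64(301), np.int64(327)) 150 (np.int64(301), np.int64(327)) 162 (np.int64(302), np.int64(327)) 174 (np.int64(302), np.int64(327)) 186 (np.int64(303), np.int64(327)) 198 (np.int64(303), np.int64(328)) 210 (np.int64(304), np.int64(328)) 222 (np.int64(304), np.int64(328)) 234 (np.int64(304), np.int64(328)) 246 (np.int64(305), np.int64(328)) 258 (np.int64(305), np.int64(384)) 270 (np.int64(306), np.int64(384)) 282 (np.int64(306), np.int64(329)) 
rows 123 249
```

The stock matches the prediction apart from 3 mm sideways. Descend, adjusting for that, and grip.

Call:
step_arm:
  increments:
    - [[0,-0.4,5],[0,0,0],75]
    - [[0,-0.4,7.5],[0,0,0],75]
    - [[0,-0.4,8.5],[0,0,0],75]
    - [[0,-0.4,8.5],[0,0,0],60]
    - [[0,-0.4,8.5],[0,0,0],35]
    - [[0,-0.4,8.5],[0,0,0],12]
    - [[0,-0.4,8.5],[0,0,0],12]
    - [[0,-0.4,8.5],[0,0,0],12]
  squeeze: 50

```text
time_s: 27.9
eef_pos: [390.5, 253.7, -24.1]
ee_rot: [0.0, 0.989, 0.15, 0.001]
force: [-0.7, -0.9, 6.9]
grip_width: 0.211
grip_force: 49.3
```

Call:
step_arm:
  increments:
    - [[0,0,0],[0,0,0],12]
    - [[0,0,0],[0,0,0],12]

```text
time_s: 28.15
eef_pos: [390.5, 253.7, -24.1]
ee_rot: [-0.0, 0.989, 0.15, 0.001]
force: [-0.8, -1.1, 6.5]
grip_width: 0.213
grip_force: 49.3
```

Call:
step_arm:
  increments:
    - [[0,0,-3.5],[0,0,0],12]
    - [[0,0,-8],[0,0,0],12]
    - [[0,0,-11],[0,0,0],12]
    - [[0,0,-11],[0,0,0],12]
    - [[0,0,-11],[0,0,0],12]

```text
time_s: 28.78
eef_pos: [389.1, 253.4, 83.9]
ee_rot: [0.0, 0.989, 0.15, -0.001]
force: [-0.0, -0.0, -2.0]
grip_width: 0.215
grip_force: 49.7
```

```bash
python3 - <<'E'
from h import *
s=ctrl.sense(); print(s["force"],s["grip_width"],s["eef_pos"],s["grip_force"]); go((614.4,-175.8,86),-1.2)
E
```

```text
[-0.00279272 -0.01208157 -1.95804415] 0.2152703109904767 [389.12408668 253.35901419  83.8974966 ] 49.701016545295715
shift [8.81, 47.66, -0.22] turn [0.0, 0.1, 18.4] rows 7.8
```

Call:
step_arm:
  increments:
    - [[1,5,0],[0,0,2],12]
    - [[2,11,0],[0,0,5],12]
    - [[3.1,17,0],[0,0,8],12]
    - [[4.2,23,0],[0,0,11],12]
    - [[5.3,29,0],[0,0,14],12]
    - [[6.4,35,0],[0,0,17],12]
    - [[7.5,41,0],[0,0,18.4],12]
    - [[8.5,46,0],[0,0,18.4],12]

```text
time_s: 29.78
eef_pos: [607.0, -162.6, 82.7]
ee_rot: [-0.001, 1.0, -0.011, -0.001]
force: [0.7, 1.2, -1.5]
grip_width: 0.213
grip_force: 49.7
```

Call:
step_arm:
  increments:
    - [[0.3,1.7,0],[0,0,0],12]
    - [[0.3,1.7,0],[0,0,0],12]
    - [[0.3,1.7,0],[0,0,0],12]

```text
time_s: 30.15
eef_pos: [609.2, -176.2, 84.2]
ee_rot: [-0.0, 1.0, -0.01, -0.001]
force: [-0.3, 0.9, -2.0]
grip_width: 0.215
grip_force: 49.8
```

```bash
python3 - <<'E'
from h import *
s=ctrl.sense(); print(s["force"],s["grip_width"],s["eef_pos"],s["grip_force"]); go((614.4,-175.8,-20),-1.2)
E
```

```text
[-0.25674353  0.86610169 -1.952898  ] 0.21489580739031774 [ 609.2289885  -176.21369875   84.24381625] 49.76712226867676
shift [0.53, -0.04, 10.42] turn [-0.1, 0.1, 0.1] rows 1.7
```

Call:
step_arm:
  increments:
    - [[0.5,0,4],[0,0,0],12]
    - [[0.5,0,7.5],[0,0,0],12]
    - [[0.5,0,9.2],[0,0,0],12]
    - [[0.5,0,9.9],[0,0,0],12]
    - [[0.5,0,10.3],[0,0,0],12]
    - [[0.5,0,10.3],[0,0,0],12]

```text
time_s: 30.9
eef_pos: [615.2, -177.9, -17.4]
ee_rot: [0.0, 1.0, -0.01, 0.001]
force: [0.7, -0.1, -1.8]
grip_width: 0.212
grip_force: 49.7
```

Call:
step_arm:
  increments:
    - [[0,0,0.1],[0,0,0],12]
    - [[0,0,0.2],[0,0,0],12]
    - [[0,0,0.2],[0,0,0],12]

```text
time_s: 31.28
eef_pos: [614.9, -177.9, -20.0]
ee_rot: [0.0, 1.0, -0.01, 0.0]
force: [1.3, -0.6, -1.9]
grip_width: 0.215
grip_force: 49.9
```

Call:
step_arm:
  increments:
    - [[0,-0.1,0.1],[0,0,0],12]
    - [[0,-0.1,0.15],[0,0,0],12]
    - [[0,-0.1,0.15],[0,0,0],12]

```text
time_s: 31.65
eef_pos: [615.0, -177.9, -20.1]
ee_rot: [0.001, 1.0, -0.01, 0.0]
force: [-6.0, -2.3, 10.5]
grip_width: 0.217
grip_force: 51.1
```

Touchdown. Release and retreat to a high overview pose.

Call:
step_arm:
  increments:
    - [[0,0,-0.15],[0,0,0],25]
    - [[0,0,-0.15],[0,0,0],45]
    - [[0,0,-0.15],[0,0,0],60]
    - [[0,0,-4],[0,0,0],60]
    - [[0,0,-10],[0,0,0],60]
    - [[-4,0,-16],[0,0,0],60]
    - [[-8,0,-22],[0,0,0],60]
    - [[-10,0,-28],[0,0,0],60]

```text
time_s: 32.65
eef_pos: [520.6, -174.5, 241.7]
ee_rot: [-0.0, 1.0, -0.01, -0.0]
force: [1.0, -0.8, 1.1]
grip_width: 0.604
grip_force: 0.0
```

Call:
step_arm:
  increments:
    - [[-3,0,-4],[0,0,0],60]
    - [[-3,0,-4],[0,0,0],60]
    - [[-3,0,-4],[0,0,0],60]

```text
time_s: 33.02
eef_pos: [492.1, -174.1, 279.3]
ee_rot: [-0.0, 1.0, -0.01, -0.001]
force: [-0.3, 0.6, -0.4]
grip_width: 0.598
grip_force: 0.0
```

```bash
python3 - <<'E'
from h import *
c=ctrl.capture("wrist"); cv2.imwrite("pics/w9.png",c["img"][:,:,::-1]); s=ctrl.sense(); print(s["time_s"],s["eef_pos"])
def show(n,o,yaw,pts):
    a=np.radians(yaw);d=np.array([np.cos(a),np.sin(a)]);m=np.array([-d[1],d[0]])
    print(n,pix(c,[[*(np.array(o)+u*d+v*m),z] for u,v,z in pts]).round().tolist())
show("plane",(415.4,-209),167.3,[(-70,23,30),(-70,-23,30),(70,0,30)])
show("mallet",(546.3,-436.3),179,[(-30,29,44),(-30,-29,44),(16,-29,44),(16,29,44),(120,0,34)])
show("level",(450.1,2.7),12.1,[(75,12.5,49),(75,-12.5,49),(-75,-12.5,49),(-75,12.5,49)])
show("square",(614.4,-175.8),178.8,[(-65,10,20),(-65,-10,20),(65,-10,20),(65,95,8),(41,95,8)])
E
```

```text
33.075 [ 492.10006563 -174.05857758  278.81920824]
plane [[373.0, 177.0], [341.0, 171.0], [336.0, 262.0]]
mallet [[544.0, 103.0], [499.0, 103.0], [494.0, 139.0], [538.0, 139.0], [500.0, 210.0]]
level [[170.0, 153.0], [187.0, 149.0], [222.0, 250.0], [206.0, 253.0]]
square [[329.0, 25.0], [314.0, 25.0], [314.0, 128.0], [387.0, 128.0], [388.0, 110.0]]
```

View pics/w9.png

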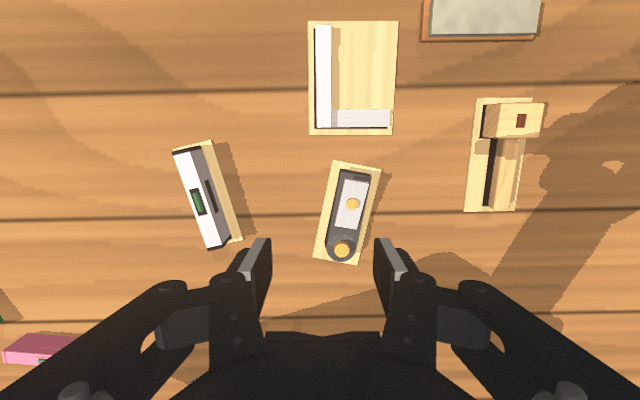

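The overview shows all four tools on their silhouettes, at the predicted pixels to within a few. The square's stock runs from (321,25) to (321,128) with its blade to the right, the plane's nose is near (338,262), the level runs from (180,150) to (215,250), and the mallet head's hole is at (521,120). Handing in.

```bash
python3 -c "
from rig import ctrl
print(ctrl.finish_job())"
```

```text
the job is handed in; nothing more can be done
None
```

The plane, mallet, level and try square each lie on their own silhouette, pointing the right way. The tin and stone were left alone, and I handed the job in at about 33 s; no verdict came back.

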